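# Spread the eggs on the batt and hold the kiln lid

### The job

Get this batt ready for the test kiln: spread the five huddled glazed eggs evenly over it so that glaze cannot touch glaze, all standing on their feet, none over the edge and at least 15 mm of clear space between any two. Then lift the kiln lid by its handle and hold it open at 45 degrees so that I can load the batt with both hands: it falls shut by itself, so finish while still holding it there. Leave everything else on the table where it stands.

Things in the scene. Friction and masses are not known exactly. Their poses are not given: they have to be found in the camera images.
- kiln_lid (a joint): angle of the kiln's lid in rad: 0 shut, growing as the front edge is lifted, 0.785 is 45 degrees, stop at 1.25. The hinge is free: the lid falls shut from any angle when let go; it weighs about 0.85 kg and takes about 4 N upward at the handle to hold
- kiln_lid_hinge (a point): middle of the lid's hinge line, at the back of the kiln, 110 mm above the table. Axes turn with the lid: y lies along the hinge line; at 0 they are those of the kiln
- kiln_lid_grip (a point): lid handle: a round dark-wood bar 16 mm thick, 130 mm long, on two end stand-offs, level, parallel to the lid's front face and 45 mm in front of it (37 mm clear gap behind the bar). The point is the middle of the bar; y along it, x towards the hinge. Turns with the lid, 300 mm in front of the hinge line and 14 mm above it when shut (124 mm above the table)
- kiln: small clamshell test kiln, steel jacket and cream firebrick, fixed to the table, 245 x 245 mm, 141 mm high shut (body to 105 mm, then the 36 mm thick lid). Origin: centre of its underside; -x is its front, with the handle and, below it, a dark control panel 22 mm deep reaching 80 mm high; +x points to the hinge. Chamber 170 x 170 mm
- batt: kiln batt (shelf plate) of pale fireclay, 160 x 160 mm, 14 mm thick, lying loose on the table, 0.75 kg. Origin: centre of its underside; x and y run parallel to its edges. It is on one side of the robot's centre line and the kiln on the other; which side varies
- egg_blue: blue glazed clay egg, round from above, 36 mm across at its widest (19 mm above the foot), 45 mm tall, standing on a flat foot 26 mm across; about 45 g. Origin: centre of its foot, z up through its tip. The five start huddled together in the middle of the batt, 39 mm apart: one in the middle, four round it in a cross along the batt's x and y; colours change places
- egg_coral: coral glazed clay egg, round from above, 36 mm across at its widest (19 mm above the foot), 45 mm tall, standing on a flat foot 26 mm across; about 45 g. Origin: centre of its foot, z up through its tip. The five start huddled together in the middle of the batt, 39 mm apart: one in the middle, four round it in a cross along the batt's x and y; colours change places
- egg_yellow: yellow glazed clay egg, round from above, 36 mm across at its widest (19 mm above the foot), 45 mm tall, standing on a flat foot 26 mm across; about 45 g. Origin: centre of its foot, z up through its tip. The five start huddled together in the middle of the batt, 39 mm apart: one in the middle, four round it in a cross along the batt's x and y; colours change places
- egg_green: green glazed clay egg, round from above, 36 mm across at its widest (19 mm above the foot), 45 mm tall, standing on a flat foot 26 mm across; about 45 g. Origin: centre of its foot, z up through its tip. The five start huddled together in the middle of the batt, 39 mm apart: one in the middle, four round it in a cross along the batt's x and y; colours change places
- egg_white: white glazed clay egg, round from above, 36 mm across at its widest (19 mm above the foot), 45 mm tall, standing on a flat foot 26 mm across; about 45 g. Origin: centre of its foot, z up through its tip. The five start huddled together in the middle of the batt, 39 mm apart: one in the middle, four round it in a cross along the batt's x and y; colours change places
- post_a: kiln post, an upright fireclay tube 32 mm across and 50 mm tall, behind the batt; a bystander. Origin: centre of its underside
- post_b: second kiln post like the first, beside it; a bystander
- brush: glaze brush with a pale wooden handle, 170 mm long, lying on the table in front of the batt; a bystander. Origin: under its middle, x along it
- plug: tapered firebrick peephole plug, 38 mm across, 50 mm tall, standing on the table in front of the kiln; a bystander. Origin: centre of its underside
- jar_grey: grey glaze jar with a white cap, 84 mm across, 105 mm tall, at the left side of the table; a bystander. Origin: centre of its underside
- jar_blue: blue glaze jar with a white cap, 84 mm across, 105 mm tall, at the back of the table; a bystander. Origin: centre of its underside
- bisque_cup: pale unglazed cup, 76 mm across, 75 mm tall, at the right side of the table; a bystander. Origin: centre of its underside

How it is judged:
On the way, in this order (a step that is already met when the one before it is completed fails the run):
1. the five eggs stand spread over the batt, at least 13 mm clear of one another and none over its edge (x of egg_blue in the frame of batt between -0.067 and 0.067 m and y of egg_blue in the frame of batt between -0.067 and 0.067 m and z of egg_blue in the frame of batt between 0.01 and 0.018 m and angle between each of egg_blue, egg_coral, egg_yellow, egg_green, egg_white's own z axis and vertical below 0.2 rad and x of egg_coral in the frame of batt between -0.067 and 0.067 m and y of egg_coral in the frame of batt between -0.067 and 0.067 m and z of egg_coral in the frame of batt between 0.01 and 0.018 m and x of egg_yellow in the frame of batt between -0.067 and 0.067 m and y of egg_yellow in the frame of batt between -0.067 and 0.067 m and z of egg_yellow in the frame of batt between 0.01 and 0.018 m and x of egg_green in the frame of batt between -0.067 and 0.067 m and y of egg_green in the frame of batt between -0.067 and 0.067 m and z of egg_green in the frame of batt between 0.01 and 0.018 m and x of egg_white in the frame of batt between -0.067 and 0.067 m and y of egg_white in the frame of batt between -0.067 and 0.067 m and z of egg_white in the frame of batt between 0.01 and 0.018 m and horizontal distance between egg_blue and egg_coral above 0.049 m and horizontal distance between each of egg_blue, egg_coral and egg_yellow above 0.049 m and horizontal distance between each of egg_blue, egg_coral, egg_yellow and egg_green above 0.049 m and horizontal distance between each of egg_blue, egg_coral, egg_yellow, egg_green and egg_white above 0.049 m), for 0.3 s.
2. the kiln lid is held open by its handle at 45 degrees, give or take 5 (value of joint kiln_lid between 0.698 and 0.873 rad and velocity of joint kiln_lid between -0.05 and 0.05 rad/s and contact force between the fingers and kiln_lid above 1.5 N and distance between the grasp point and kiln_lid_grip below 0.08 m), for 0.3 s.
At the end, for the whole second after the job is handed in: Fingers at the handle (over 1.5 N, TCP within 80 mm of its middle) hold the lid still at 45 degrees, within 5. All five eggs rest upright on the flat-lying batt, any two at least 13 mm clear, feet fully on it (centre within 67 mm of the middle along each edge) (all of step 1 and all of step 2 and linear speed of each of egg_blue, egg_coral, egg_yellow, egg_green, egg_white below 0.02 m/s and angle between batt's own z axis and vertical below 0.05 rad and height (world z) of batt below 0.02 m); the arm keeps its last pose, push and grip.
It fails at once if a bystander (post, brush, plug, jar, cup) is shifted by more than 30 mm or knocked over (distance of any of post_a, post_b, brush, plug, jar_grey, jar_blue, bisque_cup from where it was at the start of the episode above 0.03 m or angle between any of post_a, post_b, plug, jar_grey, jar_blue, bisque_cup's own z axis and vertical above 0.6 rad).
It also fails if it takes over 72 s, if anything falls off the work surface, if the arm or the gripper's body presses on something with over 40 N, if the wrist force passes 120 N, or if a joint passes its speed limit or range.

### The arm

A 7-joint arm with a two-finger parallel gripper is mounted at the origin on the work surface. World frame = base frame: x ahead of the robot, y to its left, z up, the work surface at z = 0. Lengths are in m, angles in rad, forces in N, time in s.
With the tool pointing down it reaches from about 0.4 to 0.85 m from the base axis. Payload 10.4 kg.
Tool frame: the origin (TCP) lies between the finger pads, 19 mm behind the fingertips; this is the grasp point; z points along the fingers, y is the line along which they close (so a half turn about z gives the same grasp; the last joint's range is limited). The gripper opens to 85 mm and grips with 20 to 120 N. Pads are 22 mm wide; open, the fingers measure 114 mm over their backs; the gripper's body (76 mm by 85 mm) begins 54 mm behind the grasp point. The pads swing forward as they close: fully open they stand 13 mm farther back than shut.
Start: joints at [-0.023, 0.332, -0.065, 1.46, 0.022, 1.35, -0.088], TCP at [0.625, 0, 0.25] pointing down, gripper open.
Joint ranges: [-2.6, 2.6], [-0.5, 2.12], [-1.47, 1.34], [0.16, 2.42], [-1.27, 4.41], [0.06, 2.06], [-2.6, 2.6]. Speed limits (rad/s): [2.22, 2.22, 2.79, 2.79, 3.14, 3.14, 3.14].

### API

Orientations are given as a unit quaternion [x, y, z, w].
In Python, from workcell import manip, vision, order gives the robot as it stands. The module is installed in compiled form; this text tells all that it offers.
- The arm moves only by the tool move_arm, never from a script. Its argument "motion" is a list of rows, each a list of 3 entries, a list of its own where there are three numbers: the shift along the tool's x, y, z scaled (see below), then the turn, a rotation vector about the tool's x, y, z scaled (see below), then the opening, from -1 (shut) to 1 (fully open). In form: [[[dx, dy, dz], [wx, wy, wz], hand], ...]. A call has 1 to 12 rows; each row shifts and turns the commanded pose from where the row before left it, along the tool's axes as they then stand; what a row does not reach is not made up. The controller multiplies each number of a shift by 0.75 m and each number of a turn by pi/4 rad. A row lasts 1/10 s, in which the tool goes at most 50 mm and 8.59 degrees, less where a joint would pass 70% of its speed; a pose out of reach is approached as far as the arm can. A call with a number of a shift or a turn outside -1 to 1 is refused whole. A call with a gripper value outside its range is refused whole. The fingers move at their own pace and stop on an object; "newtons" is the grip in N (left out, the last holds). Time passes only in rows, so rows that do not move let the fingers close. It gives the time, the measured TCP pose, the force, the opening and the grip force at its end, in the units of the state.
- manip.get_obs(): the state, without advancing time (a new reading comes with each control period).
- vision.camera(name): name is "scene" or "side" or "wrist"; returns a dict with "pixels" (420x560x3 uint8, red, green, blue), "fx", "fy", "cx", "cy" (pixels), "R" (3x3) and "t" (3): a world point X has camera coordinates R X + t. Camera axes: x right, y down, z forward; pixel columns grow to the right and rows downward; lengths in m; the calibration is good to about 2 mm. A picture is of the moment at which its call begins. There is no depth.
- order.hand_in(): hands the job in; it is judged then, once.
The state is a dict: "clock": time; "joint_pos": joint angles; "joint_velocities": joint speeds; "tau": joint torques, N m; "position": TCP position; "ee_rot": TCP orientation; "ft_force": force on the tool from outside, world axes, zero at the start; "torque": the same for the moment, N m; "grip_width": opening from 0.0 (shut) to 1.0 (fully open); "grasp_force": force on a finger pad.
Only numpy, scipy, OpenCV 4.12 (cv2) and the standard library are available. Lean on these libraries where they do the work, as an engineer would, in place of code of your own. Each camera call takes 0.05 s, during which the arm holds its last target. There are 200 camera calls.

## Working session

There is one attempt and no reset: what is moved stays moved. The work goes in short steps, Python scripts to look and compute and a tool call to move; the robot and the scene stay as the last step left them, time stands still between calls to the robot, and variables do not carry over. Pictures are saved under pics/ and viewed, at most 13 in all, crops included, and the job is handed in when it is done.

Besides the shell and the picture viewer there is one more tool, called after ">>>" by a JSON object that holds its "op" and its "data", one argument or row to a line. move_arm: Moves the arm, as the interface text tells. Its arguments: {"type":"object","properties":{"motion":{"type":"array"},"newtons":{"type":"number"}},"required":["motion"]}

```bash
mkdir -p pics
cat > h.py <<'E'
import numpy as np, cv2
from workcell import manip, vision, order
from scipy.spatial.transform import Rotation as Ro
def snap(n,f):
    c=vision.camera(n); np.savez(f'pics/{f}.npz',**c)
    cv2.imwrite(f'pics/{f}.png',c['pixels'][:,:,::-1]); return c
def ray(c,u,v):
    R=np.array(c['R']);t=np.array(c['t'])
    d=R.T@np.array([(u-c['cx'])/c['fx'],(v-c['cy'])/c['fy'],1]); return -R.T@t,d/np.linalg.norm(d)
def onz(c,u,v,z):
    o,d=ray(c,u,v); return o+d*(z-o[2])/d[2]
def proj(c,X):
    p=np.array(c['R'])@np.array(X)+np.array(c['t']); return np.array([c['fx']*p[0]/p[2]+c['cx'],c['fy']*p[1]/p[2]+c['cy']])
def tri(obs):
    A=0;b=0
    for c,u,v in obs:
        o,d=ray(c,u,v);P=np.eye(3)-np.outer(d,d);A=A+P;b=b+P@o
    return np.linalg.solve(A,b)
E
python3 - <<'E'
from h import *
a=snap('scene','s0');b=snap('side','d0');w=snap('wrist','w0')
o=manip.get_obs();print(o)
for c in(a,b,w):print(-np.array(c['R']).T@c['t'],np.array(c['R'])[2])
E
```

```text
{'clock': 0.15, 'joint_pos': array([-0.02261197,  0.33269917, -0.06470275,  1.46073523,  0.02158891,
        1.34990612, -0.08851929]), 'joint_velocities': array([ 0.00120167, -0.00038151, -0.00078167, -0.00131141,  0.00182441,
        0.00041647,  0.00151334]), 'tau': array([ 1.13752249e-03, -6.25829744e+01,  4.95374459e-02, -3.91853535e+01,
        1.63436425e-02,  7.44175835e-03, -2.63868424e-05]), 'position': array([6.24738776e-01, 1.35933900e-05, 2.49422181e-01]), 'ee_rot': array([ 7.07103328e-01,  7.07110038e-01, -3.84175707e-04, -3.60104643e-04]), 'ft_force': array([0.70741091, 1.01636138, 0.44077613]), 'torque': array([ 0.01028075,  0.0090414 , -0.03352865]), 'grasp_force': 0.0, 'grip_width': 0.9991040620386497}
[ 0.80641123 -0.7028387   1.14620587] [-0.18207436  0.55043949 -0.81477929]
[0.45084177 0.50120261 1.19972073] [ 0.09298861 -0.40790306 -0.90827761]
[0.62459266 0.0789585  0.37278887] [-0.00252651 -0.30652768 -0.95185839]
```

View pics/s0.png

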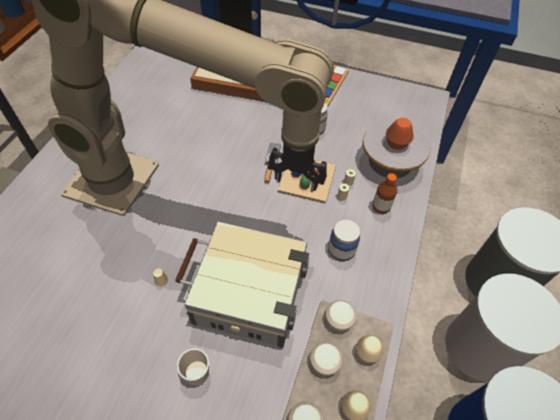

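View pics/d0.png

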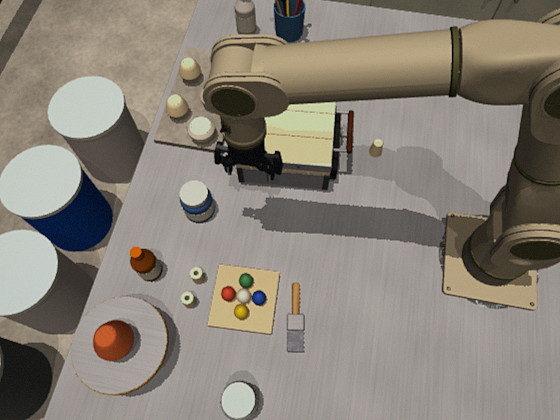

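The scene view shows the kiln handle at about (187,260), with the batt hidden behind the gripper. The side view shows the batt centred near (244,299): white in the middle at (244,297), coral (228,294), green (246,281), blue (260,298), yellow (241,313). The handle is at (350,132).

Run:
```python
from h import *
a=dict(np.load('pics/s0.npz'));b=dict(np.load('pics/d0.npz'))
for n,p in dict(white=(244,297),coral=(228,294),green=(246,281),blue=(260,298),yellow=(241,313)).items(): print(n,onz(b,*p,.04).round(3))
# dark red-brown bar crops upscaled
ca=cv2.resize(a['pixels'][225:300,150:225],None,fx=5,fy=5)
cb=cv2.resize(b['pixels'][95:170,310:385],None,fx=5,fy=5)
cc=cv2.resize(b['pixels'][258:343,200:285],None,fx=375/85,fy=375/85)
cv2.imwrite('pics/crop1.png',np.hstack([ca[:, :265],cb[:, :265],cc[:,:270]])[:,:,::-1])
m=cv2.cvtColor(b['pixels'],cv2.COLOR_RGB2HSV)
for c,box,n in((a,(225,300,165,205),'scene'),(b,(100,165,338,362),'side')):
    h=cv2.cvtColor(c['pixels'],cv2.COLOR_RGB2HSV)[box[0]:box[1],box[2]:box[3]].astype(int)
    k=((h[...,0]<12)|(h[...,0]>172))&(h[...,1]>110)
    ys,xs=np.nonzero(k);P=np.c_[xs+box[2],ys+box[0]].astype(float);print(n,len(P),P.mean(0),cv2.minAreaRect(P.astype(np.float32)))
```

```text
white [0.601 0.229 0.04 ]
coral [0.641 0.23  0.04 ]
green [0.605 0.189 0.04 ]
blue [0.561 0.224 0.04 ]
yellow [0.599 0.269 0.04 ]
scene 175 [186.28571429 260.14857143] ((186.2879638671875, 259.9102783203125), (4.144352912902832, 45.30450439453125), 22.932100296020508)
side 189 [349.28571429 132.13756614] ((345.3990478515625, 133.51995849609375), (12.933843612670898, 45.642982482910156), 2.862405300140381)
```

View pics/crop1.png

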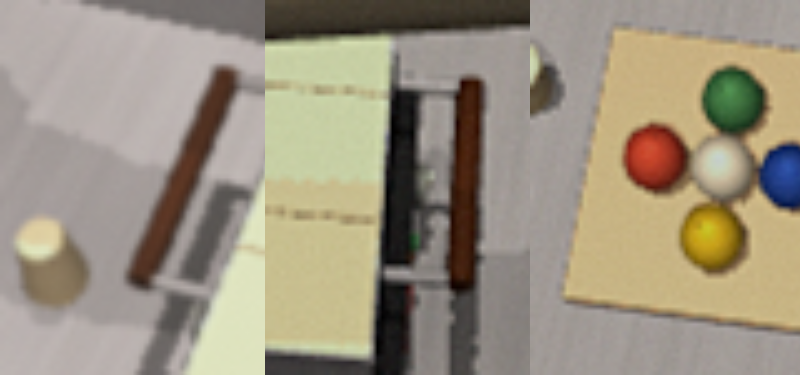

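The crop shows the bar's ends. In the scene view they are at (195,239) and (178,280), and in the side view at (351,111) and (349,152). All five eggs and the batt edges are clearly visible.

>>> {"op": "move_arm", "data": {
  "motion": [
    [[0.061,-0.0064,0],[0,0,0],1],
    [[0.061,-0.0064,0],[0,0,0],1],
    [[0.061,-0.0064,0],[0,0,0],1],
    [[0.061,-0.0064,0],[0,0,0],1],
    [[0.061,-0.0064,0],[0,0,0],1],
    [[0,0,0],[0,0,0],1],
    [[0,0,0],[0,0,0],1],
    [[0,0,0],[0,0,0],1]
  ]
}}

```text
clock: 0.95
position: [0.6014, 0.2273, 0.2498]
ee_rot: [0.708, 0.707, -0.0, 0.0]
ft_force: [-1.1, 0.2, 0.5]
grip_width: 1.001
grasp_force: 0.0
```

Run:
```python
from h import *
a=dict(np.load('pics/s0.npz'));b=dict(np.load('pics/d0.npz'))
print('bar',tri([(a,195,239),(b,350.8,111)]),tri([(a,178.4,280.4),(b,349,152.4)]),tri([(a,186.3,260.1),(b,349.6,132)]))
w=snap('wrist','w1');s=snap('scene','s1');o=manip.get_obs();print(o['clock'],o['position'],o['ee_rot'])
```

```text
bar [ 0.43330346 -0.23047244  0.22181394] [ 0.39024832 -0.25612441  0.00875311] [ 0.4131147  -0.24317202  0.12113864]
1.05 [0.60154102 0.22694311 0.24999723] [ 7.07995069e-01  7.06217289e-01 -1.81119898e-04  3.00573216e-04]
```

View pics/w1.png

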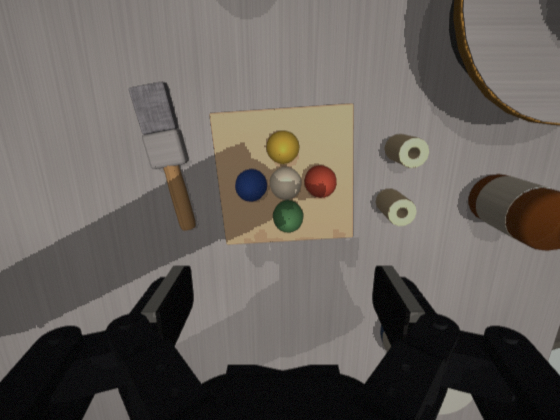

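The wrist view shows the batt's corners at (210,113), (353,103), (354,237) and (228,244). The eggs are at yellow (283,147), blue (251,185), white (286,182), coral (320,181) and green (288,216). My bar ends were matched crosswise: the top end in the scene view is the bottom end in the side view.

```bash
cat >> h.py <<'E'
COL=dict(coral=((0,7),150,60),yellow=((20,30),170,110),green=((45,90),90,35),blue=((105,130),120,45))
def blobs(c,roi):
    y0,y1,x0,x1=roi;h=cv2.cvtColor(c['pixels'],cv2.COLOR_RGB2HSV)[y0:y1,x0:x1];r={}
    M={n:cv2.inRange(h,(a,s,v),(b,255,255)) for n,((a,b),s,v) in COL.items()}
    M['white']=cv2.inRange(h,(0,0,100),(40,75,255))
    for n,m in M.items():
        m=cv2.morphologyEx(m,cv2.MORPH_OPEN,np.ones((3,3)))
        k,l,st,ce=cv2.connectedComponentsWithStats(m)
        if k>1:
            i=1+np.argmax(st[1:,4]);cn=cv2.findContours((l==i).astype(np.uint8),0,2)[0][0]
            (x,y),rr=cv2.minEnclosingCircle(cn);b=st[i]
            r[n]=(x0+b[0]+b[2]/2-.5,y0+b[1]+b[3]/2-.5,rr)
    return r
E
python3 - <<'E'
from h import *
a=dict(np.load('pics/s0.npz'));b=dict(np.load('pics/d0.npz'));w=dict(np.load('pics/w1.npz'))
e1=tri([(a,195,239),(b,349,152.4)]);e2=tri([(a,178.4,280.4),(b,350.8,111)]);print('bar',e1,e2,(e1+e2)/2,np.linalg.norm(e1-e2))
B=blobs(b,(268,322,218,270));W=blobs(w,(120,240,232,340))
for n in B: print(n,np.round(B[n],1),np.round(W[n],1),tri([(w,*W[n][:2]),(b,*B[n][:2])]).round(4),onz(w,*W[n][:2],.036).round(4))
C=[(210,113),(353,103),(354,237),(228,244)];P=np.array([onz(w,*p,.014) for p in C]);print(P.round(4),P.mean(0))
S=[(218,264.5),(280,271),(271,333),(208,327)]
P=np.array([onz(b,*p,.014) for p in S]);print(P.round(4),P.mean(0))
E
```

```text
bar [ 0.40669963 -0.17822632  0.12328086] [ 0.42098782 -0.30558898  0.12794795] [ 0.41384372 -0.24190765  0.12561441] 0.128246567953375
coral [228.  293.5   7.1] [320.  181.   15.8] [0.6422 0.2278 0.0348] [0.6421 0.2286 0.036 ]
yellow [240.  311.    6.7] [282.5 146.5  15.1] [0.6006 0.2682 0.0545] [0.6008 0.2663 0.036 ]
green [245.5 280.5   7. ] [291.  207.5   6.5] [ 0.6138  0.1727 -0.03  ] [0.6103 0.1978 0.036 ]
blue [258.5 297.5   6.9] [250.5 185.   15.4] [0.5654 0.2239 0.0379] [0.5652 0.2241 0.036 ]
white [243.  295.5   7.2] [285.5 157.5  59.3] [0.5965 0.2611 0.1442] [0.604  0.2546 0.036 ]
[[0.5209 0.3003 0.014 ]
 [0.6777 0.3104 0.014 ]
 [0.6897 0.152  0.014 ]
 [0.532  0.1427 0.014 ]] [0.60508031 0.22635775 0.014     ]
[[0.6893 0.1529 0.014 ]
 [0.528  0.1391 0.014 ]
 [0.5193 0.2975 0.014 ]
 [0.674  0.3133 0.014 ]] [0.60264646 0.2256894  0.014     ]
```

Checks on the measurements:
- **Bar:** 0.126 m high and 128 mm long, which matches the text. The kiln's yaw is about 6°.
- **Batt:** centred at (0.6037, 0.2263), yaw about 4°.
- **Eggs:** coral and blue are 77 mm apart with their widest point near z = 0.036, as expected.

I'll align with the batt and go above yellow.

>>> {"op": "move_arm", "data": {
  "motion": [
    [[0,0,0],[0,0,-0.089],0.5],
    [[0.051,0.002,0],[0,0,0],0.5],
    [[0,0,0.062],[0,0,0],0.5],
    [[0,0,0.062],[0,0,0],0.5],
    [[0,0,0.062],[0,0,0],0.5],
    [[0,0,0],[0,0,0],0.5],
    [[0,0,0],[0,0,0],0.5],
    [[0,0,0],[0,0,0],0.5]
  ]
}}

```text
clock: 1.85
position: [0.6016, 0.2674, 0.1139]
ee_rot: [0.682, 0.731, 0.002, 0.001]
ft_force: [-0.2, 0.2, 0.6]
grip_width: 0.752
grasp_force: 0.0
```

```bash
cat >> h.py <<'E'
def st():
    o=manip.get_obs();p=o['position'];A=np.array([[.9976,.07],[-.07,.9976]])
    R=Ro.from_quat(o['ee_rot']).as_matrix()
    print(round(o['clock'],2),p.round(4),'batt mm',(A@(p[:2]-[.6037,.2263])*1e3).round(1),'toolx',R[:,0].round(3),'tooly',R[:,1].round(3),o['grip_width'],o['grasp_force'],o['ft_force'].round(1));return o
E
python3 -c "
from h import *
st();w=snap('wrist','w2')"
```

```text
1.85 [0.6016 0.2674 0.1139] batt mm [ 0.8 41.1] toolx [-0.069  0.998  0.002] tooly [0.998 0.069 0.004] 0.7517038148938908 0.0 [-0.2  0.2  0.6]
```

View pics/w2.png

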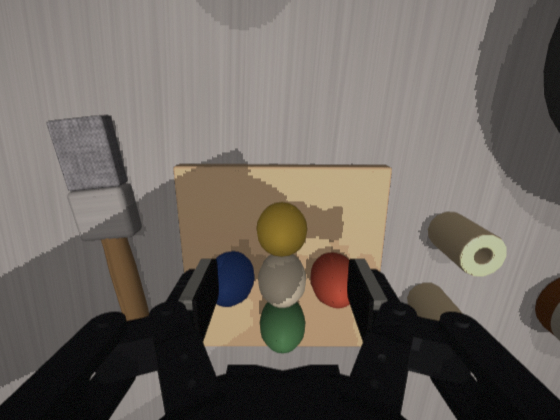

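Yellow is at (282,230), midway between the fingers, and the batt edges are level, so the yaw is right. I'll descend and grip.

>>> {"op": "move_arm", "data": {
  "motion": [
    [[-0.0027,0,0.048],[0,0,0],0.5],
    [[0,0,0.048],[0,0,0],0.5],
    [[0,0,0],[0,0,0],0.5],
    [[0,0,0],[0,0,0],-0.3],
    [[0,0,0],[0,0,0],-0.3],
    [[0,0,0],[0,0,0],-0.3],
    [[0,0,0],[0,0,0],-0.3],
    [[0,0,0],[0,0,0],-0.3],
    [[0,0,0],[0,0,0],-0.3]
  ],
  "newtons": 20
}}

```text
clock: 2.8
position: [0.6016, 0.2659, 0.0419]
ee_rot: [0.682, 0.731, 0.002, 0.001]
ft_force: [-1.6, -0.3, 5.6]
grip_width: 0.4
grasp_force: 19.4
```

>>> {"op": "move_arm", "data": {
  "motion": [
    [[0,0,-0.008],[0,0,0],-0.3],
    [[0,0,0],[0,0,0],-0.3],
    [[0.0127,0,0],[0,0,0],-0.3],
    [[0.0127,0,0],[0,0,0],-0.3],
    [[0,0,0],[0,0,0],-0.3],
    [[0,0,0.004],[0,0,0],-0.3],
    [[0,0,0.004],[0,0,0],-0.3],
    [[0,0,0],[0,0,0],-0.3],
    [[0,0,0],[0,0,0],0.5],
    [[0,0,0],[0,0,0],0.5],
    [[0,0,0],[0,0,0],0.5],
    [[0,0,0],[0,0,0],0.5]
  ]
}}

```text
clock: 4.0
position: [0.5986, 0.2837, 0.0381]
ee_rot: [0.682, 0.731, -0.0, -0.0]
ft_force: [-0.1, -1.0, -0.4]
grip_width: 0.752
grasp_force: 0.0
```

```bash
python3 -c "
from h import *
st()"
```

```text
4.0 [0.5986 0.2837 0.0381] batt mm [-1.1 57.6] toolx [-0.07   0.998 -0.   ] tooly [ 0.998  0.07  -0.   ] 0.7523914625199974 0.0 [-0.1 -1.  -0.4]
```

>>> {"op": "move_arm", "data": {
  "motion": [
    [[0,0,-0.05],[0,0,0],0.5],
    [[0,0,-0.05],[0,0,0],0.5],
    [[-0.064,0.001,0],[0,0,0],0.5],
    [[-0.064,0,0],[0,0,0],0.5],
    [[0,0,0],[0,0,0],0.5],
    [[0,0,0],[0,0,0],0.5],
    [[0,0,0],[0,0,0],0.5]
  ]
}}

```text
clock: 4.7
position: [0.6058, 0.1894, 0.1134]
ee_rot: [0.682, 0.732, 0.0, -0.0]
ft_force: [-0.0, 0.7, -0.0]
grip_width: 0.754
grasp_force: 0.0
```

Run:
```python
from h import *
st();w=snap('wrist','w3');d=snap('side','d3')
cv2.imwrite('pics/c3.png',np.hstack([cv2.resize(w['pixels'],(400,300)),cv2.resize(d['pixels'][240:360,180:340],(400,300))])[:,:,::-1])
```

```text
4.7 [0.6058 0.1894 0.1134] batt mm [ -0.5 -36.9] toolx [-0.071  0.997  0.001] tooly [ 0.997  0.071 -0.   ] 0.753970268979287 0.0 [-0.   0.7 -0. ]
```

View pics/c3.png

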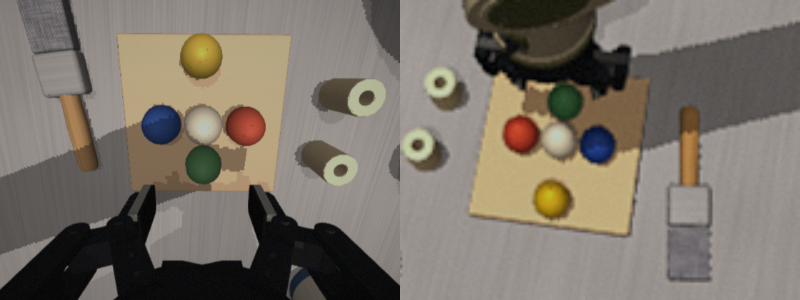

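Yellow now stands near the batt's edge in both views. The other four eggs are unmoved, and green is centred below the fingers.

>>> {"op": "move_arm", "data": {
  "motion": [
    [[-0.003,0,0.048],[0,0,0],0.5],
    [[0,0,0.048],[0,0,0],0.5],
    [[0,0,0],[0,0,0],0.5],
    [[0,0,0],[0,0,0],-0.3],
    [[0,0,0],[0,0,0],-0.3],
    [[0,0,0],[0,0,0],-0.3],
    [[0,0,0],[0,0,0],-0.3],
    [[0,0,0],[0,0,0],-0.3],
    [[0,0,0],[0,0,0],-0.3]
  ]
}}

```text
clock: 5.7
position: [0.6075, 0.187, 0.0439]
ee_rot: [0.682, 0.731, 0.002, 0.001]
ft_force: [-1.0, 0.4, 7.7]
grip_width: 0.398
grasp_force: 20.2
```

>>> {"op": "move_arm", "data": {
  "motion": [
    [[0,0,-0.008],[0,0,0],-0.3],
    [[0,0,0],[0,0,0],-0.3],
    [[-0.0127,0,0],[0,0,0],-0.3],
    [[-0.0127,0,0],[0,0,0],-0.3],
    [[0,0,0],[0,0,0],-0.3],
    [[0,0,0.004],[0,0,0],-0.3],
    [[0,0,0.004],[0,0,0],-0.3],
    [[0,0,0],[0,0,0],-0.3],
    [[0,0,0],[0,0,0],0.5],
    [[0,0,0],[0,0,0],0.5],
    [[0,0,0],[0,0,0],0.5],
    [[0,0,0],[0,0,0],0.5]
  ]
}}

```text
clock: 6.9
position: [0.6074, 0.1672, 0.0412]
ee_rot: [0.682, 0.731, -0.0, -0.0]
ft_force: [-0.4, 0.4, -0.4]
grip_width: 0.747
grasp_force: 0.0
```

```bash
python3 -c "
from h import *
print(st()['joint_pos'])"
```

```text
6.9 [0.6074 0.1672 0.0412] batt mm [ -0.4 -59.2] toolx [-0.07   0.998  0.   ] tooly [ 0.998  0.07  -0.   ] 0.7471479272026106 0.0 [-0.4  0.4 -0.4]
[-0.21609434  0.53580018 -0.16109059  1.64232495  0.09910019  0.97178697
 -0.34084075]
```

>>> {"op": "move_arm", "data": {
  "motion": [
    [[0,0,-0.05],[0,0,0],0.5],
    [[0,0,-0.05],[0,0,0],0.5],
    [[0.0395,0.026,0],[0,0,0],0.5],
    [[0.0395,0.026,0],[0,0,0],0.5],
    [[0,0,0],[0,0,0.1818],0.5],
    [[0,0,0],[0,0,0.1818],0.5],
    [[0,0,0],[0,0,0.1818],0.5],
    [[0,0,0],[0,0,0.1818],0.5],
    [[0,0,0],[0,0,0.1818],0.5],
    [[0,0,0],[0,0,0.1818],0.5],
    [[0,0,0],[0,0,0.1818],0.5],
    [[0,0,0],[0,0,0.1818],0.5]
  ]
}}

```text
clock: 8.1
position: [0.6422, 0.229, 0.1162]
ee_rot: [0.97, 0.244, -0.0, -0.0]
ft_force: [-0.2, -0.4, -0.2]
grip_width: 0.752
grasp_force: 0.0
```

>>> {"op": "move_arm", "data": {
  "motion": [
    [[0,0,0],[0,0,0.1818],0.5],
    [[0,0,0],[0,0,0.1818],0.5],
    [[0,0,0],[0,0,0.1818],0.5],
    [[0,0,0],[0,0,0],0.5],
    [[0,0,0],[0,0,0],0.5],
    [[0,0,0],[0,0,0],0.5]
  ]
}}

```text
clock: 8.7
position: [0.6423, 0.2289, 0.1164]
ee_rot: [0.999, 0.037, -0.0, -0.0]
ft_force: [-0.3, 0.6, -0.5]
grip_width: 0.751
grasp_force: 0.0
```

Run:
```python
from h import *
print(st()['joint_pos']);w=snap('wrist','w4');d=snap('side','d4')
cv2.imwrite('pics/c4.png',np.hstack([cv2.resize(w['pixels'],(400,300)),cv2.resize(d['pixels'][240:360,180:340],(400,300))])[:,:,::-1])
```

```text
8.7 [0.6423 0.2289 0.1164] batt mm [38.7 -0.1] toolx [ 0.997  0.073 -0.   ] tooly [ 0.073 -0.997 -0.   ] 0.751083227757255 0.0 [-0.3  0.6 -0.5]
[-0.4969272   0.54808051  0.12264231  1.45137436 -0.07005447  1.14653094
 -1.8605632 ]
```

View pics/c4.png

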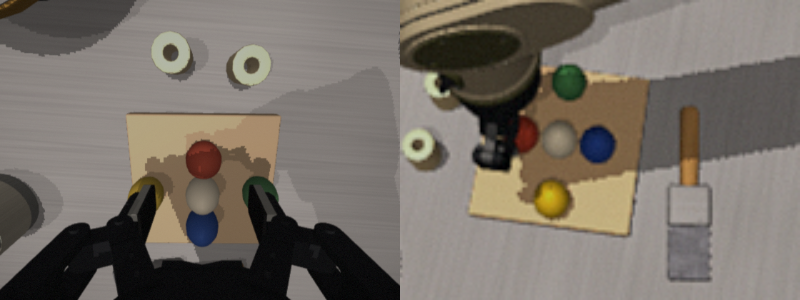

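Green now stands 59 mm out, level with its twin yellow. Coral at (203,160) in the wrist half is centred between the fingers.

>>> {"op": "move_arm", "data": {
  "motion": [
    [[0,0,0.0495],[0,0,0],0.5],
    [[0,0,0.0495],[0,0,0],0.5],
    [[0,0,0],[0,0,0],0.5],
    [[0,0,0],[0,0,0],-0.3],
    [[0,0,0],[0,0,0],-0.3],
    [[0,0,0],[0,0,0],-0.3],
    [[0,0,0],[0,0,0],-0.3],
    [[0,0,0],[0,0,0],-0.3],
    [[0,0,0],[0,0,0],-0.3]
  ]
}}

```text
clock: 9.7
position: [0.6439, 0.2293, 0.045]
ee_rot: [0.999, 0.035, 0.002, -0.001]
ft_force: [-0.8, -0.9, 7.3]
grip_width: 0.399
grasp_force: 20.4
```

>>> {"op": "move_arm", "data": {
  "motion": [
    [[0,0,-0.008],[0,0,0],-0.3],
    [[0,0,0],[0,0,0],-0.3],
    [[0.0127,0,0],[0,0,0],-0.3],
    [[0.0127,0,0],[0,0,0],-0.3],
    [[0,0,0],[0,0,0],-0.3],
    [[0,0,0.004],[0,0,0],-0.3],
    [[0,0,0.004],[0,0,0],-0.3],
    [[0,0,0],[0,0,0],-0.3],
    [[0,0,0],[0,0,0],0.5],
    [[0,0,0],[0,0,0],0.5],
    [[0,0,0],[0,0,0],0.5],
    [[0,0,0],[0,0,0],0.5]
  ]
}}

```text
clock: 10.9
position: [0.6611, 0.2302, 0.0418]
ee_rot: [0.999, 0.035, -0.0, 0.0]
ft_force: [-0.8, -0.3, 0.6]
grip_width: 0.747
grasp_force: 0.0
```

```bash
python3 -c "
from h import *
st()"
```

```text
10.9 [0.6611 0.2302 0.0418] batt mm [57.5 -0.1] toolx [ 0.998  0.07  -0.001] tooly [ 0.07  -0.998  0.   ] 0.7470006359940436 0.0 [-0.8 -0.3  0.6]
```

>>> {"op": "move_arm", "data": {
  "motion": [
    [[0,0,-0.05],[0,0,0],0.5],
    [[0,0,-0.05],[0,0,0],0.5],
    [[-0.0645,0,0],[0,0,0],0.5],
    [[-0.0645,0,0],[0,0,0],0.5],
    [[0,0,0],[0,0,0],0.5],
    [[0,0,0],[0,0,0],0.5],
    [[0,0,0.05],[0,0,0],0.5],
    [[0,0,0.05],[0,0,0],0.5],
    [[0,0,0],[0,0,0],0.5],
    [[0,0,0],[0,0,0],0.5]
  ]
}}

```text
clock: 11.9
position: [0.5657, 0.2234, 0.0427]
ee_rot: [0.999, 0.035, -0.0, 0.0]
ft_force: [0.6, -0.9, 0.5]
grip_width: 0.749
grasp_force: 0.0
```

>>> {"op": "move_arm", "data": {
  "motion": [
    [[0,0,0],[0,0,0],-0.3],
    [[0,0,0],[0,0,0],-0.3],
    [[0,0,0],[0,0,0],-0.3],
    [[0,0,0],[0,0,0],-0.3],
    [[0,0,0],[0,0,0],-0.3],
    [[0,0,0],[0,0,0],-0.3]
  ]
}}

```text
clock: 12.5
position: [0.5663, 0.224, 0.0445]
ee_rot: [0.999, 0.035, 0.002, -0.001]
ft_force: [-0.6, 0.6, 5.4]
grip_width: 0.405
grasp_force: 19.4
```

>>> {"op": "move_arm", "data": {
  "motion": [
    [[0,0,-0.008],[0,0,0],-0.3],
    [[0,0,0],[0,0,0],-0.3],
    [[-0.0127,0,0],[0,0,0],-0.3],
    [[-0.0127,0,0],[0,0,0],-0.3],
    [[0,0,0],[0,0,0],-0.3],
    [[0,0,0.004],[0,0,0],-0.3],
    [[0,0,0.004],[0,0,0],-0.3],
    [[0,0,0],[0,0,0],-0.3],
    [[0,0,0],[0,0,0],0.5],
    [[0,0,0],[0,0,0],0.5],
    [[0,0,0],[0,0,0],0.5],
    [[0,0,0],[0,0,0],0.5]
  ]
}}

```text
clock: 13.7
position: [0.5458, 0.222, 0.042]
ee_rot: [0.999, 0.035, -0.0, 0.0]
ft_force: [0.7, 0.3, -0.5]
grip_width: 0.749
grasp_force: 0.0
```

```bash
python3 -c "
from h import *
st()"
```

```text
13.7 [0.5458 0.222  0.042 ] batt mm [-58.1  -0.2] toolx [ 0.998  0.07  -0.   ] tooly [ 0.07  -0.998  0.   ] 0.7487243306677527 0.0 [ 0.7  0.3 -0.5]
```

>>> {"op": "move_arm", "data": {
  "motion": [
    [[0,0,-0.055],[0,0,0],1],
    [[0,0,-0.055],[0,0,0],1],
    [[0,0,-0.055],[0,0,-0.171],1],
    [[0,0,-0.055],[0,0,-0.171],1],
    [[0,0,-0.055],[0,0,-0.171],1],
    [[0,0,0],[0,0,-0.171],1],
    [[0,0,0],[0,0,-0.171],1],
    [[0,0,0],[0,0,-0.171],1],
    [[0,0,0],[0,0,-0.171],1],
    [[0,0,0],[0,0,-0.171],1],
    [[0,0,0],[0,0,-0.171],1],
    [[0,0,0],[0,0,-0.171],1]
  ]
}}

```text
clock: 14.9
position: [0.5458, 0.2221, 0.2483]
ee_rot: [0.759, 0.651, -0.0, -0.0]
ft_force: [-0.2, 0.2, -0.6]
grip_width: 0.997
grasp_force: 0.0
```

>>> {"op": "move_arm", "data": {
  "motion": [
    [[0,0,0],[0,0,-0.171],1],
    [[0,0,0],[0,0,-0.171],1],
    [[0,0,0],[0,0,0],1],
    [[0,0,0],[0,0,0],1],
    [[0,0,0],[0,0,0],1]
  ]
}}

```text
clock: 15.4
position: [0.5458, 0.2221, 0.2484]
ee_rot: [0.668, 0.744, -0.0, -0.0]
ft_force: [0.5, -0.2, -0.3]
grip_width: 0.996
grasp_force: 0.0
```

Run:
```python
from h import *
print(st()['joint_pos']);w=snap('wrist','w5');d=snap('side','d5');s=snap('scene','s5')
cv2.imwrite('pics/c5.png',np.hstack([cv2.resize(w['pixels'],(400,300)),cv2.resize(d['pixels'][240:360,180:340],(400,300))])[:,:,::-1])
```

```text
15.4 [0.5458 0.2221 0.2484] batt mm [-58.   -0.2] toolx [-0.107  0.994 -0.   ] tooly [ 0.994  0.107 -0.   ] 0.9964411602634081 0.0 [ 0.5 -0.2 -0.3]
[-0.40914068  0.25550785 -0.0657513   1.56112917  0.01713438  1.32558457
 -0.36922873]
```

View pics/c5.png

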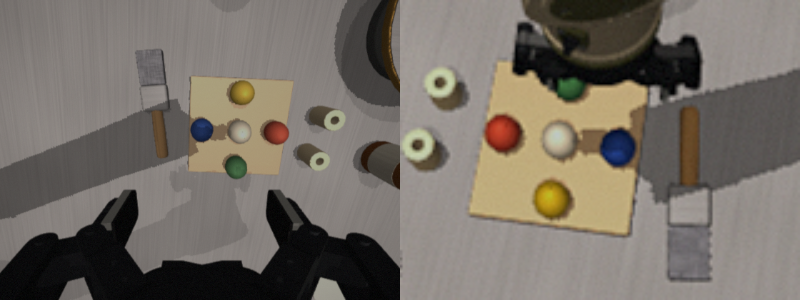

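All four outer eggs now stand in a cross about 58 mm from white. They are upright and inside the batt's edges. I'll check that numerically from these pixels and move above the handle.

Run:
```python
from h import *
from itertools import combinations
w=dict(np.load('pics/w5.npz'));k=560/400
A=np.array([[.9976,.07],[-.07,.9976]])
C=np.array([onz(w,u*k,v*k,.014)[:2] for u,v in((191,77),(293,81),(279,174),(189,169))]);c=C.mean(0);print('c',c,((C-c)@A.T).round(3).tolist())
E={n:A@(onz(w,u*k,v*k,.036)[:2]-c) for n,(u,v) in dict(white=(239.5,131.5),blue=(202,130),coral=(276,132.5),yellow=(242,92.5),green=(236,168)).items()}
for n in E:print(n,E[n].round(4))
print(min(np.linalg.norm(E[a]-E[b]) for a,b in combinations(E,2)))
```

```text
c [0.604149   0.22698307] [[-0.079, 0.077], [0.078, 0.077], [0.079, -0.079], [-0.079, -0.075]]
white [-0.0008 -0.0002]
blue [-0.0588 -0.    ]
coral [0.0557 0.0003]
yellow [-0.0024  0.0583]
green [-0.0011 -0.0613]
0.05656929902497774
```

>>> {"op": "move_arm", "data": {
  "motion": [
    [[-0.0597,-0.0241,0],[0,0,0],1],
    [[-0.0597,-0.0241,0],[0,0,0],1],
    [[-0.0597,-0.0241,0],[0,0,0],1],
    [[-0.0597,-0.0241,0],[0,0,0],1],
    [[-0.0597,-0.0241,0],[0,0,0],1],
    [[-0.0597,-0.0241,0],[0,0,0],1],
    [[-0.0597,-0.0241,0],[0,0,0],1],
    [[-0.0597,-0.0241,0],[0,0,0],1],
    [[-0.0597,-0.0241,0],[0,0,0],1],
    [[-0.0597,-0.0241,0],[0,0,0],1],
    [[0,0,0],[0,0,0],1],
    [[0,0,0],[0,0,0],1]
  ]
}}

```text
clock: 16.75
position: [0.4154, -0.2437, 0.2486]
ee_rot: [0.668, 0.744, 0.0, 0.0]
ft_force: [0.5, 0.3, -0.4]
grip_width: 0.997
grasp_force: 0.0
```

Run:
```python
from h import *
print(st()['joint_pos']);w=snap('wrist','w6')
```

```text
16.75 [ 0.4154 -0.2437  0.2486] batt mm [-220.7 -455.7] toolx [-0.107  0.994  0.   ] tooly [0.994 0.107 0.   ] 0.9966373270602655 0.0 [ 0.5  0.3 -0.4]
[ 9.22001685e-02  1.67491605e-03  3.46685951e-01  1.84581714e+00
 -9.43042578e-04  1.29398980e+00  5.46773749e-01]
```

View pics/w6.png

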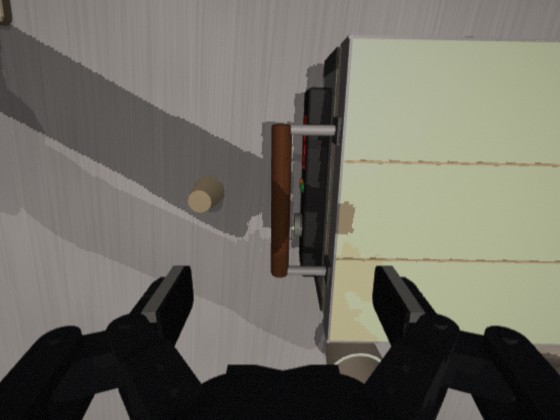

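The smallest egg spacing is 56 mm, so step 1 is done. The wrist view shows the handle bar running from (281,127) to (279,275), nearly parallel to the tool's x, with the lid face to its right. The plug is well in front of it at (205,195).

Run:
```python
from h import *
w=dict(np.load('pics/w6.npz'));a=dict(np.load('pics/s0.npz'));b=dict(np.load('pics/d0.npz'))
e1=tri([(w,280,272),(a,195,239.5),(b,349,152)]);e2=tri([(w,281,130),(a,178.4,280),(b,350.8,111.5)])
m=(e1+e2)/2;print(e1,e2,m,onz(w,280,200.5,.124))
o=st();R=Ro.from_quat(o['ee_rot']).as_matrix();t=onz(w,280.3,200.5,.124);t[2]=.13
print('tool delta m',R.T@(t-o['position']),'bar dir in tool',R.T@(e1-e2))
t[:2]=m[:2];print(R.T@(t-o['position']))
print([onz(w,u,v,.141) for u,v in((350,37),(328,342))])
```

```text
[ 0.41644421 -0.21063097  0.17239165] [ 0.41454322 -0.25522719  0.13081024] [ 0.41549372 -0.23292908  0.15160094] [ 0.41225369 -0.23839846  0.124     ]
16.8 [ 0.4159 -0.2424  0.2485] batt mm [-220.1 -454.4] toolx [-0.11   0.994  0.   ] tooly [0.994 0.11  0.   ] 0.9987626591150307 0.0 [ 0.3 -0.3 -0.6]
tool delta m [ 0.00434115 -0.0030121   0.1185185 ] bar dir in tool [ 0.04413334  0.00681093 -0.04156093]
[0.00942118 0.00056175 0.1185216 ]
[array([ 0.44608914, -0.11628669,  0.141     ]), array([ 0.46890488, -0.36116742,  0.141     ])]
```

I crossed the ends again there: the top of the wrist image is +y. The midpoint estimates still agree, at (0.412,-0.238) from the wrist and (0.414,-0.242) from the fixed cameras, with z about 0.125. I'll descend on (0.413,-0.240).

>>> {"op": "move_arm", "data": {
  "motion": [
    [[0.004,-0.0035,0],[0,0,0],-0.1],
    [[0,0,0],[0,0,0],-0.1],
    [[0,0,0],[0,0,0],-0.1],
    [[0,0,0.053],[0,0,0],-0.1],
    [[0,0,0.03],[0,0,0],-0.1],
    [[0,0,0],[0,0,0],-0.1],
    [[0,0,0],[0,0,0],-0.1]
  ]
}}

```text
clock: 17.5
position: [0.4131, -0.2401, 0.1869]
ee_rot: [0.667, 0.745, -0.0, 0.0]
ft_force: [0.4, 0.2, 0.4]
grip_width: 0.447
grasp_force: 0.0
```

Run:
```python
from h import *
st();w=snap('wrist','w7');d=snap('side','d7')
cv2.imwrite('pics/c7.png',np.hstack([cv2.resize(w['pixels'],(400,300)),cv2.resize(d['pixels'][80:200,260:420],(400,300))])[:,:,::-1])
```

```text
17.5 [ 0.4131 -0.2401  0.1869] batt mm [-222.8 -451.9] toolx [-0.111  0.994 -0.   ] tooly [0.994 0.111 0.   ] 0.4471486053604242 0.0 [0.4 0.2 0.4]
```

View pics/c7.png

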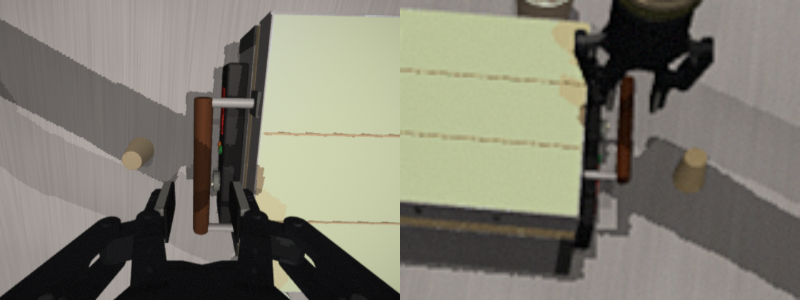

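The bar lies midway between the fingers. Descending carefully.

>>> {"op": "move_arm", "data": {
  "motion": [
    [[0,0,0.03],[0,0,0],-0.1],
    [[0,0,0.022],[0,0,0],-0.1],
    [[0,0,0.008],[0,0,0],-0.1],
    [[0,0,0],[0,0,0],-0.1]
  ]
}}

```text
clock: 18.0
position: [0.413, -0.2403, 0.1416]
ee_rot: [0.667, 0.745, 0.0, 0.0]
ft_force: [-0.1, -0.3, 0.6]
grip_width: 0.449
grasp_force: 0.0
```

>>> {"op": "move_arm", "data": {
  "motion": [
    [[0,0,0.008],[0,0,0],-0.1],
    [[0,0,0.005],[0,0,0],-0.1],
    [[0,0,0],[0,0,0],-0.1]
  ]
}}

```text
clock: 18.3
position: [0.4128, -0.2402, 0.1314]
ee_rot: [0.667, 0.745, 0.0, -0.0]
ft_force: [-0.0, 0.2, 1.0]
grip_width: 0.447
grasp_force: 0.0
```

>>> {"op": "move_arm", "data": {
  "motion": [
    [[0,0,0.004],[0,0,0],-0.1],
    [[0,0,0],[0,0,0],-0.9],
    [[0,0,0],[0,0,0],-0.9],
    [[0,0,0],[0,0,0],-0.9],
    [[0,0,0],[0,0,0],-0.9],
    [[0,0,0],[0,0,0],-0.9],
    [[0,0,0],[0,0,0],-0.9]
  ],
  "newtons": 40
}}

```text
clock: 19.0
position: [0.4132, -0.2402, 0.1287]
ee_rot: [0.667, 0.745, 0.0, 0.0]
ft_force: [2.9, 0.2, -0.4]
grip_width: 0.169
grasp_force: 39.0
```

Run:
```python
from h import *
o=st();p=o['position'];R=Ro.from_quat(o['ee_rot']).as_matrix()
r=np.hypot(.3,.014);t0=np.arctan2(14,300)
prev=(0,0)
for q in np.deg2rad([2,5,10,15,20,25,30,35,40,45]):
    x=.3-r*np.cos(q+t0);z=r*np.sin(q+t0)-.014
    print(np.rad2deg(q).round(),'dx,dz',round(x,4),round(z,4),'units tooly %.4f toolz %.4f'%((x-prev[0])/.75,-(z-prev[1])/.75));prev=(x,z)
```

```text
19.0 [ 0.4132 -0.2402  0.1287] batt mm [-222.7 -452. ] toolx [-0.111  0.994 -0.   ] tooly [0.994 0.111 0.001] 0.169463299483796 39.015523195266724 [ 2.9  0.2 -0.4]
2.0 dx,dz 0.0007 0.0105 units tooly 0.0009 toolz -0.0139
5.0 dx,dz 0.0024 0.0261 units tooly 0.0023 toolz -0.0208
10.0 dx,dz 0.007 0.0519 units tooly 0.0062 toolz -0.0344
15.0 dx,dz 0.0138 0.0772 units tooly 0.0091 toolz -0.0337
20.0 dx,dz 0.0229 0.1018 units tooly 0.0120 toolz -0.0328
25.0 dx,dz 0.034 0.1255 units tooly 0.0149 toolz -0.0316
30.0 dx,dz 0.0472 0.1481 units tooly 0.0176 toolz -0.0302
35.0 dx,dz 0.0623 0.1695 units tooly 0.0201 toolz -0.0286
40.0 dx,dz 0.0792 0.1896 units tooly 0.0225 toolz -0.0267
45.0 dx,dz 0.0978 0.208 units tooly 0.0248 toolz -0.0246
```

The grip is firm: 14.4 mm between the pads at 39 N. I'll lift along the arc.

>>> {"op": "move_arm", "data": {
  "motion": [
    [[0,0.0009,-0.0139],[0,0,0],-0.9],
    [[0,0.0023,-0.0208],[0,0,0],-0.9],
    [[0,0.0031,-0.0172],[0,0,0],-0.9],
    [[0,0.0031,-0.0172],[0,0,0],-0.9],
    [[0,0.0045,-0.0169],[0,0,0],-0.9],
    [[0,0.0046,-0.0168],[0,0,0],-0.9],
    [[0,0.006,-0.0164],[0,0,0],-0.9],
    [[0,0.006,-0.0164],[0,0,0],-0.9],
    [[0,0,0],[0,0,0],-0.9],
    [[0,0,0],[0,0,0],-0.9]
  ]
}}

```text
clock: 20.0
position: [0.435, -0.2381, 0.2305]
ee_rot: [0.667, 0.745, -0.0, -0.0]
ft_force: [-3.7, -3.0, -0.8]
grip_width: 0.171
grasp_force: 39.4
```

>>> {"op": "move_arm", "data": {
  "motion": [
    [[0,0.0074,-0.0158],[0,0,0],-0.9],
    [[0,0.0075,-0.0158],[0,0,0],-0.9],
    [[0,0.0088,-0.0151],[0,0,0],-0.9],
    [[0,0.0088,-0.0151],[0,0,0],-0.9],
    [[0,0.01,-0.0143],[0,0,0],-0.9],
    [[0,0.0101,-0.0143],[0,0,0],-0.9],
    [[0,0.0112,-0.0134],[0,0,0],-0.9],
    [[0,0.0113,-0.0133],[0,0,0],-0.9],
    [[0,0.0124,-0.0123],[0,0,0],-0.9],
    [[0,0.0124,-0.0123],[0,0,0],-0.9],
    [[0,0,0],[0,0,0],-0.9],
    [[0,0,0],[0,0,0],-0.9]
  ]
}}

```text
clock: 21.2
position: [0.5074, -0.2316, 0.3391]
ee_rot: [0.668, 0.744, -0.002, -0.001]
ft_force: [-21.6, -3.0, 18.0]
grip_width: 0.168
grasp_force: 39.4
```

>>> {"op": "move_arm", "data": {
  "motion": [
    [[0,0,0],[0,0,0],-0.9],
    [[0,0,0],[0,0,0],-0.9],
    [[0,0,0],[0,0,0],-0.9],
    [[0,0,0],[0,0,0],-0.9],
    [[0,0,0],[0,0,0],-0.9],
    [[0,0,0],[0,0,0],-0.9]
  ]
}}

```text
clock: 21.8
position: [0.5072, -0.2316, 0.3389]
ee_rot: [0.668, 0.744, -0.002, -0.001]
ft_force: [-20.1, -3.0, 18.2]
grip_width: 0.17
grasp_force: 39.3
```

Run:
```python
from h import *
o=st();dz=o['position'][2]-.1287;r=np.hypot(.3,.014);print('lid deg by z',np.rad2deg(np.arcsin((dz+.014)/r)-np.arctan2(14,300)),'by x',np.rad2deg(np.arccos((.3-(np.hypot(*(o['position'][:2]-[.4132,-.2402]))))/r)-np.arctan2(14,300)))
d=snap('side','d8');s=snap('scene','s8')
cv2.imwrite('pics/c8.png',np.hstack([cv2.resize(s['pixels'],(400,300)),cv2.resize(d['pixels'],(400,300))])[:,:,::-1])
```

```text
21.8 [ 0.5072 -0.2316  0.3389] batt mm [-128.4 -450. ] toolx [-0.107  0.994 -0.001] tooly [ 0.994  0.107 -0.003] 0.16958615547616637 39.345151484012604 [-20.1  -3.   18.2]
lid deg by z 45.63086892951658 by x 44.11538257411347
```

View pics/c8.png

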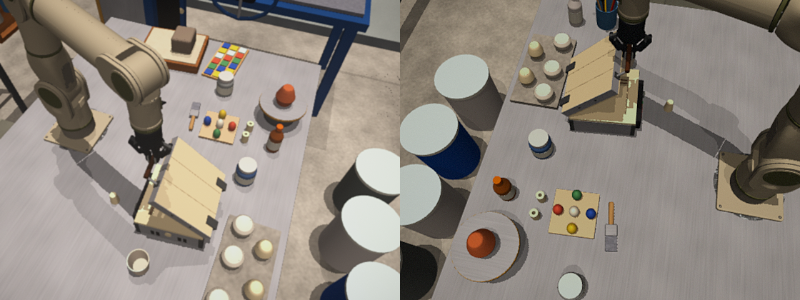

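The lid is open at about 45° and the eggs stand undisturbed. The bar pushes the tool outward with about 27 N along the lid, so I'll ease the target 3 mm away from the hinge.

>>> {"op": "move_arm", "data": {
  "motion": [
    [[0,-0.0027,-0.003],[0,0,0],-0.9],
    [[0,0,0],[0,0,0],-0.9],
    [[0,0,0],[0,0,0],-0.9],
    [[0,0,0],[0,0,0],-0.9],
    [[0,0,0],[0,0,0],-0.9],
    [[0,0,0],[0,0,0],-0.9],
    [[0,0,0],[0,0,0],-0.9],
    [[0,0,0],[0,0,0],-0.9]
  ]
}}

```text
clock: 22.7
position: [0.5072, -0.2315, 0.3393]
ee_rot: [0.668, 0.744, -0.001, 0.0]
ft_force: [-3.7, -8.5, 0.4]
grip_width: 0.165
grasp_force: 40.4
```

Run:
```python
from h import *
st()
s=dict(np.load('pics/s8.npz'));d=dict(np.load('pics/d8.npz'))
cv2.imwrite('pics/c9.png',np.hstack([cv2.resize(s['pixels'][170:350,170:335],(400,436)),cv2.resize(d['pixels'][20:200,200:365],(400,436))])[:,:,::-1])
```

```text
22.7 [ 0.5072 -0.2315  0.3393] batt mm [-128.3 -450. ] toolx [-0.108  0.994 -0.002] tooly [ 0.994  0.108 -0.001] 0.164537021329604 40.44445216655731 [-3.7 -8.5  0.4]
```

View pics/c9.png

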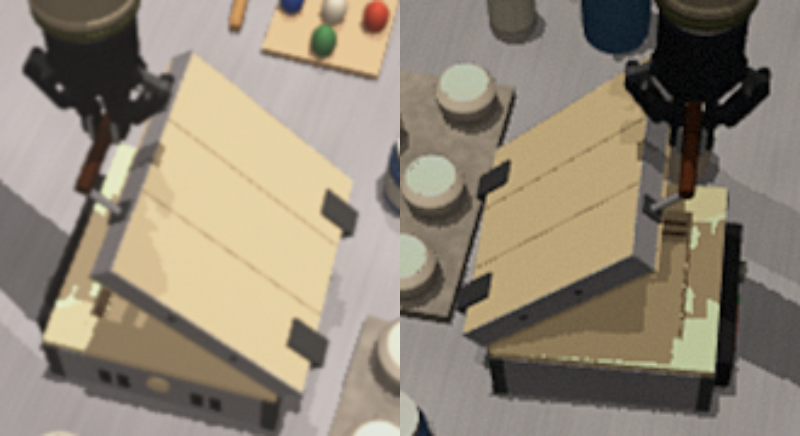

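The force has dropped to a few newtons with the grip still at 40 N. The close-up shows the lid's front-top +y corner at (248,192) in the scene view and (296,126) in the side view. I'll triangulate it as an independent check of the angle.

Run:
```python
from h import *
s=dict(np.load('pics/s8.npz'));d=dict(np.load('pics/d8.npz'))
p=tri([(s,248.4,191.9),(d,295.7,126.1)]);print(p,'resid',proj(s,p),proj(d,p))
for g in(38,40,43,45,47,50):
    q=np.deg2rad(g);print(g,.11+.255*np.sin(q)+.031*np.cos(q))
st()
```

```text
[ 0.53993246 -0.10883061  0.30551541] resid [248.23489453 191.8813589 ] [295.52492522 126.12507378]
38 0.29142200956985126
40 0.29765821820675586
43 0.3065815465661314
45 0.3122325394193526
47 0.31763714307482593
50 0.3252677488956221
22.7 [ 0.5072 -0.2315  0.3393] batt mm [-128.3 -450. ] toolx [-0.108  0.994 -0.002] tooly [ 0.994  0.108 -0.001] 0.164537021329604 40.44445216655731 [-3.7 -8.5  0.4]
```

Vision gives about 43° and the arm's motion about 45°. I'll nudge it up 0.7° to sit in the middle and confirm.

>>> {"op": "move_arm", "data": {
  "motion": [
    [[0,0.0034,-0.0032],[0,0,0],-0.9],
    [[0,0,0],[0,0,0],-0.9],
    [[0,0,0],[0,0,0],-0.9],
    [[0,0,0],[0,0,0],-0.9],
    [[0,0,0],[0,0,0],-0.9],
    [[0,0,0],[0,0,0],-0.9],
    [[0,0,0],[0,0,0],-0.9],
    [[0,0,0],[0,0,0],-0.9]
  ]
}}

```text
clock: 23.5
position: [0.5098, -0.2312, 0.3419]
ee_rot: [0.668, 0.744, -0.001, 0.001]
ft_force: [-3.4, -7.5, 1.7]
grip_width: 0.169
grasp_force: 40.4
```

Run:
```python
from h import *
st();order_result=order.hand_in();print(order_result)
```

```text
23.5 [ 0.5098 -0.2312  0.3419] batt mm [-125.7 -449.8] toolx [-0.108  0.994 -0.002] tooly [ 0.994  0.108 -0.   ] 0.1688107675443295 40.36418080329895 [-3.4 -7.5  1.7]
the job is handed in; nothing more can be done
None
```

The job is handed in at 23.5 s without a verdict shown: by my measurements the five eggs stand on the batt with centres at least 56 mm apart (about 20 mm clear), and the gripper is holding the kiln lid open by its handle at about 45° (estimates 43–46°).

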